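# Feed an emptied sample bottle into the glass crusher

### The arm

A 7-joint arm with a two-finger parallel gripper is mounted at the origin on the work surface. World frame = base frame: x ahead of the robot, y to its left, z up, the work surface at z = 0. Lengths are in m, angles in degrees, forces in N, time in s.
With the tool pointing down it reaches from about 0.4 to 0.85 m from the base axis. Payload 10.4 kg.
Tool frame: the origin (TCP) lies midway between the tips of the shut fingers; the grasp point (between the pads) lies 19 mm behind it; z points along the fingers, y is the direction in which the jaws open and shut (so a half turn about z gives the same grasp; the last joint's range is limited). The gripper opens to 85 mm and grips with 20 to 120 N. Pads are 22 mm wide; open, the fingers measure 114 mm over their backs; the gripper's body (76 mm by 85 mm) begins 54 mm behind the grasp point. The pads swing forward as they close: fully open they stand 13 mm farther back than shut.
Start: joints at [71.528, 19.034, -3.707, 83.658, 1.238, 77.344, -5.071], TCP at [0.185, -0.597, 0.231] pointing down, gripper open.
Joint ranges: [-148.97, 148.97], [-28.65, 121.19], [-84.17, 76.75], [9.2, 138.47], [-72.65, 252.65], [3.7, 117.97], [-149.18, 149.18]. Speed limits (degrees/s): [127.2, 127.2, 159.86, 159.86, 180, 180, 180].

### API

Orientations are given as [roll, pitch, yaw] about the fixed x, y, z axes, in that order (R = Rz(yaw) Ry(pitch) Rx(roll)).
In Python, from workcell import readout, grab_frame, get_calibration, job_done gives the robot as it stands. The module is installed in compiled form; this text tells all that it offers.
- The arm moves only by the tool carry_out, never from a script. Its argument "deltas" is text: rows parted by semicolons, each of 6 numbers parted by spaces: the shift along the world's x, y, z in units of 50 mm (1.0 is 50 mm), then the turn, a rotation vector about the world's x, y, z in units of 8 degrees (1.0 is 8 degrees). A call has 1 to 12 rows; each row is the pose to reach, as a shift and turn from the pose commanded when the call began; what a row does not reach only later rows make up. A row lasts 1/10 s, in which the tool goes at most 50 mm and 8.59 degrees, less where a joint would pass 70% of its speed; a pose out of reach is approached as far as the arm can. A call with a gripper value outside its range is refused whole. "grip" is the finger opening in mm, from 0 to 85.4, set as the call begins (left out, the last holds). The fingers move at their own pace and stop on an object; "force" is the grip in N (left out, the last holds). Time passes only in rows, so rows that repeat a pose let the fingers close. It gives the time, the measured TCP pose, the force and the opening at its end, in the units of the state.
- readout.observe(): the state, without advancing time (a new reading comes with each control period).
- grab_frame(name): name is "side" or "top"; returns (picture, depth): 480x640x3 uint8, blue, green, red; 480x640 float32, m along the optical axis (not along the pixel's ray), 0 where there is no reading.
- get_calibration(name): a dict with "K" (3x3 intrinsics, pixels), "dist" ([k1, k2, p1, p2, k3] as OpenCV has them; the pictures are not rectified), "cam_to_world" (4x4, takes a point from camera to world coordinates). Camera axes: x right, y down, z forward; pixel columns grow to the right and rows downward; lengths in m; the calibration is good to about 2 mm. A picture is of the moment at which its call begins. get_calibration takes no time and is no camera call.
- job_done(): hands the job in, once; it reports no verdict.
The state is a dict: "clock": time; "qpos": joint angles; "joint_velocities": joint speeds; "effort": joint torques, N m; "tcp_pos": TCP position; "tcp_rot": TCP orientation; "force": force on the tool from outside, world axes, zero at the start; "wrist_torque": the same for the moment, N m; "opening": finger opening in m.
Only numpy, scipy, OpenCV 4.12 (cv2) and the standard library are available. Lean on these libraries where they do the work, as an engineer would, in place of code of your own. Each camera call takes 0.05 s, during which the arm holds its last target. There are 200 camera calls.

### The job

On the glass crusher's feed tray lies an emptied square bottle: push it along the tray, lining it up with the inlet where needed, and slide it neck first in through the hanging flap until it drops into the crusher. Only push it, gently since it is glass, and never lift it; as soon as it has dropped, draw the fingers back out so that the flap swings shut by itself. Leave the loose cap on the tray and the other things on the bench where they are.

Things in the scene. Friction and masses are not known exactly. Their poses are not given: they have to be found in the camera images.
- crusher: Benchtop glass crusher, a white steel cabinet 260 mm wide, 300 deep, 370 high, fixed to the bench at a different place and heading each time. Origin on the bench (z = 0) under the middle of its front face; x points level into the machine (the feeding direction), y to the left of one who looks in, z up. A flat steel feed tray stands out in front of it, at z = 150 mm.
- tray_middle (a point): Middle of the feed tray's flat floor, at crusher x = -165 mm, y = 0, z = 150 mm; axes as the crusher's. The tray is 330 mm long in x (it ends at the front face) and 210 mm wide, with a thin rim 10 mm high along both sides and the outer end.
- mouth (a point): Middle of the inlet, in the plane of the front face, at tray floor level: crusher x = 0, y = 0, z = 150 mm; axes as the crusher's. The inlet is 108 mm wide (y -54 to 54 mm) and 100 mm high; beside it the front face is closed.
- sill_edge (a point): Inner edge of the level sill, 60 mm further in than the mouth, at tray floor height. The smooth tray floor goes on level through the inlet up to here; behind it the chamber drops straight down to z = 22 mm, so a bottle pushed until its middle is past this edge tips in and falls.
- guard_foot (a point): Top of the inlet's lintel, 128 mm above the tray floor, over the front face (x = 0). The lintel is 18 mm high and flush with the front face. From here up the front is a clear guard that slopes back at 45 degrees, away from the tray, to z = 370 mm.
- flap (a joint): Steel flap, 104 mm wide, 100 mm long and 3 mm thick, 90 g, hanging in the inlet from a pin at crusher x = 4 mm, z = 257 mm. 0 = hanging shut, grows (rad) as its lower edge swings inwards, to 1.35. It opens inwards only and falls shut by its own weight; a push of less than 1 N opens it.
- flap_edge (a point): Middle of the flap's lower edge, 5 mm above the tray floor when shut; it swings inwards and up.
- bottle: The emptied bottle: amber glass, square, without cap, with a pale paper label, lying on the feed tray with its neck roughly towards the flap. Body 100 mm long, 46 x 46 mm; neck 26 mm across and 20 mm long; about 130 g. Origin in the middle of the square body, 23 mm above the tray floor when it lies there; x points along the bottle from its flat base (50 mm behind the origin) to its neck.
- bottle_neck (a point): Middle of the open end of the bottle's neck, 70 mm ahead of the bottle's origin; axes as the bottle's.
- loose_cap: White screw cap, 33 mm across and 16 mm high, lying on the feed tray near its outer end, by the right-hand rim; not part of the job. Origin in the middle of its underside.
- media_bottle: Round clear bottle with blue cap, 86 mm across, 176 mm high, standing on the bench by the tray. Origin in the middle of its underside.
- small_media_bottle: Round clear bottle with blue cap, 70 mm across, 138 mm high, on the bench. Origin in the middle of its underside.
- standing_bottle: Full square amber bottle with white cap, 46 x 46 mm, 120 mm high, standing upright on the bench; not part of the job. Origin in the middle of its underside.
- beaker: Glass beaker, 100 mm across, 140 mm high, standing on the bench. Origin in the middle of its underside.
- cream_jar: Squat white jar, 76 mm across, 55 mm high, on the bench. Origin in the middle of its underside.
- spatula: Spatula with wooden handle, 220 mm long, 12 mm high, lying on the bench. Origin near its middle, on its underside.

How it is judged:
By the outcome, as a careful person would: the job done as asked, in the order asked, and still so for the second after the job is handed in, with the robot touching nothing.
It also fails if it takes over 54 s, if anything falls off the work surface, if the arm or the gripper's body presses on something with over 40 N, if the wrist force passes 120 N, or if a joint passes its speed limit or range.

## Working session

There is one attempt and no reset: what is moved stays moved. The work goes in short steps, Python scripts to look and compute and a tool call to move; the robot and the scene stay as the last step left them, time stands still between calls to the robot, and variables do not carry over. Pictures are saved under pics/ and viewed, on a budget of 10 in all, crops included, one or two more only if the job needs it, and the job is handed in when it is done.

Besides the shell and the picture viewer there is one more tool, called as name(argument=value, ...) on one line, values as JSON. carry_out: Moves the arm, as the interface text tells. Its arguments: {"type":"object","properties":{"deltas":{"type":"string"},"grip":{"type":"number"},"force":{"type":"number"}},"required":["deltas"]}

```bash
mkdir -p pics
cat > h.py <<'E'
import numpy as np, cv2
from workcell import readout, grab_frame, get_calibration, job_done
def world(name,uv,depth):
    c=get_calibration(name);uv=np.array(uv,float).reshape(-1,1,2)
    n=cv2.undistortPoints(uv,np.array(c["K"]),np.array(c["dist"])).reshape(-1,2)
    T=np.array(c["cam_to_world"]);d=np.asarray(depth).reshape(-1,1)
    return (np.c_[n,np.ones(len(n))]*d)@T[:3,:3].T+T[:3,3]
def plane(name,uv,z):
    T=np.array(get_calibration(name)["cam_to_world"])
    r=world(name,uv,np.ones(len(np.array(uv).reshape(-1,2))))-T[:3,3]
    return T[:3,3]+r*((z-T[2,3])/r[:,2])[:,None]
E
python3 - <<'E'
from h import *
for n in("top","side"):
    p,d=grab_frame(n);cv2.imwrite(f"pics/{n}0.png",p);np.save(f"{n}0.npy",d);print(n,np.round(get_calibration(n)["cam_to_world"],3).tolist())
s=readout.observe();print(s)
E
```

```text
top [[0.013, -0.992, 0.125, 0.314], [-1.0, -0.014, -0.011, 0.091], [0.013, -0.125, -0.992, 1.807], [0.0, 0.0, 0.0, 1.0]]
side [[-0.807, -0.339, 0.483, 0.049], [-0.59, 0.442, -0.676, 0.761], [0.016, -0.83, -0.557, 0.757], [0.0, 0.0, 0.0, 1.0]]
{'clock': 0.1, 'qpos': array([71.52807974, 19.0670728 , -3.70673542, 83.69941995,  1.23771149,
       77.34184637, -5.06970417]), 'joint_velocities': array([-0.03512401, -0.13371975, -0.06280856, -0.00933291, -0.01410715,
       -0.06095599, -0.05143595]), 'effort': array([ 1.10272973e-03, -6.26751852e+01,  4.93204873e-02, -3.92435431e+01,
        1.64520484e-02,  6.88130938e-03,  2.60295167e-06]), 'tcp_pos': array([ 0.18448065, -0.5968254 ,  0.23062421]), 'tcp_rot': array([-1.79931580e+02,  3.21551676e-03,  1.71788202e+01]), 'force': array([ 0.41547899, -0.16540535, -0.29536811]), 'wrist_torque': array([0.00809499, 0.00310692, 0.01101514]), 'opening': 0.08583732231872358}
```

View pics/top0.png

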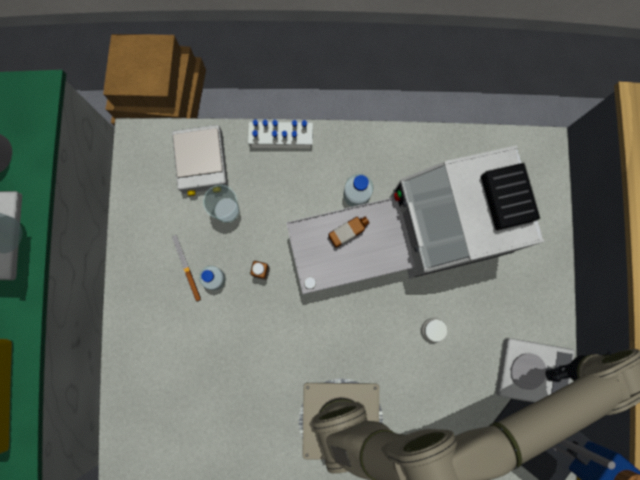

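View pics/side0.png

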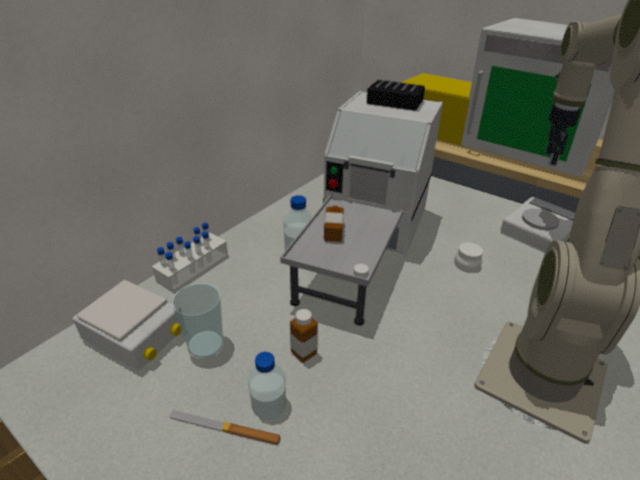

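The top view shows the tray (corners ≈ (289,222), (302,296), (415,270), (402,198)), with the inlet to the right. The bottle is at ≈ (348,231) with its neck at (366,222), and the cap is at (310,284). The side view shows the flap at (368,183) and the bottle at (334,222).

```bash
cat >> h.py <<'E'
def tray_pts(name,p,d):
    v,u=np.mgrid[0:480,0:640];uv=np.c_[u.ravel(),v.ravel()]
    return world(name,uv,d.ravel()).reshape(480,640,3)
def bottle_mask(p,W,zlo=.155,zhi=.23):
    hsv=cv2.cvtColor(p,cv2.COLOR_BGR2HSV)
    return (W[...,2]>zlo)&(W[...,2]<zhi),hsv
E
python3 - <<'E'
from h import *
p=cv2.imread("pics/top0.png");d=np.load("top0.npy");W=tray_pts("top",p,d)
z=W[...,2]
roi=np.zeros((480,640),bool);roi[190:305,280:425]=1
m=((abs(z-.15)<.012)&roi).astype(np.uint8)
m=cv2.morphologyEx(m,cv2.MORPH_OPEN,np.ones((3,3)))
n,l,st,c=cv2.connectedComponentsWithStats(m);k=1+st[1:,4].argmax();print(st[k])
P=W[l==k];print("tray z",np.median(P[:,2]))
r=cv2.minAreaRect(P[:,:2].astype(np.float32)*1000);print(r,cv2.boxPoints(r))
b=roi&(z>.172)&(z<.22);b[:, 385:]=0
n,l,st,c=cv2.connectedComponentsWithStats(b.astype(np.uint8));print(st)
k=1+st[1:,4].argmax();B=W[l==k];print("bot z",np.percentile(B[:,2],[5,50,95]),cv2.minAreaRect(B[:,:2].astype(np.float32)*1000))
hsv=cv2.cvtColor(p,cv2.COLOR_BGR2HSV)
a=roi&(hsv[...,0]<22)&(hsv[...,1]>110);v,u=np.nonzero(a);print(len(u))
pa=plane("top",np.c_[u,v],.185);print(cv2.minAreaRect(pa[:,:2].astype(np.float32)*1000))
cap=roi&(z>.158)&(z<.175)&(np.arange(640)<330);C=W[cap];print("cap",C.mean(0),len(C))
# front face: points of side camera
ps=cv2.imread("pics/side0.png");ds=np.load("side0.npy");S=tray_pts("side",ps,ds)
for uv in[(347,180),(368,183),(390,190),(350,170),(385,170),(325,208),(403,213),(287,262),(352,282),(334,215),(330,237)]:print(uv,S[uv[1],uv[0]].round(3))
crop=p[185:305,280:430];cv2.imwrite("pics/crop0.png",cv2.resize(crop,None,fx=5,fy=5,interpolation=cv2.INTER_CUBIC))
E
```

```text
[ 287  198  129   95 7475]
tray z 0.1504312529836367
((523.9100341796875, -16.978271484375), (211.8623809814453, 335.49188232421875), 14.137226104736328) [[ 380.216     119.814064]
 [ 462.15826  -205.51695 ]
 [ 667.60406  -153.7706  ]
 [ 585.6618    171.56041 ]]
[[     0      0    640    480 306529]
 [   328    216     42     31    661]
 [   311    277      1      1      1]
 [   313    279      1      1      1]
 [   313    281      1      1      1]
 [   305    282      1      1      1]
 [   310    282      4      2      4]
 [   307    284      1      1      1]
 [   313    285      1      1      1]]
bot z [0.18187048 0.19530968 0.20215924] ((560.7174072265625, -9.492462158203125), (46.8777961730957, 120.38152313232422), 32.047943115234375)
359
((589.6336669921875, -56.99310302734375), (45.06130599975586, 232.63003540039062), 33.04713821411133)
cap [0.47066794 0.10901164 0.16301559] 272
(347, 180) [ 0.623 -0.16   0.209]
(368, 183) [ 0.565 -0.176  0.212]
(390, 190) [ 0.503 -0.189  0.205]
(350, 170) [ 0.62  -0.168  0.237]
(385, 170) [ 0.523 -0.186  0.26 ]
(325, 208) [ 0.639 -0.081  0.15 ]
(403, 213) [ 0.46  -0.197  0.145]
(287, 262) [0.567 0.167 0.15 ]
(352, 282) [0.415 0.13  0.143]
(334, 215) [ 0.557 -0.003  0.197]
(330, 237) [0.535 0.044 0.165]
```

View pics/crop0.png

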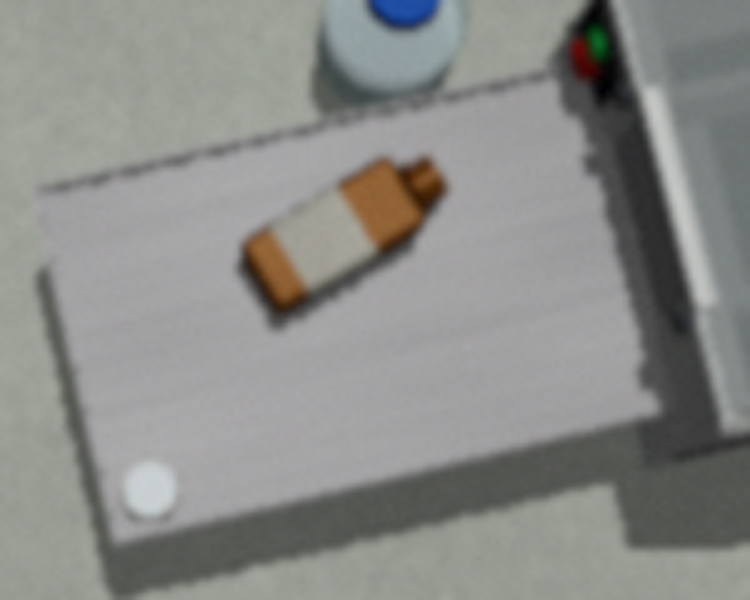

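carry_out(deltas="0 0 0.8 0 0 -0.1;0 0 1.7 0 0 -0.2;0 0 2.6 0 0 -0.3;0 0 3.5 0 0 -0.38;0 0 4.4 0 0 -0.38;0.4 0.6 4.4 0 0 -0.38;0.9 1.4 4.4 0 0 -0.38;1.4 2.2 4.4 0 0 -0.38;1.9 3 4.4 0 0 -0.38;2.4 3.8 4.4 0 0 -0.38;2.9 4.5 4.4 0 0 -0.38;3.3 5 4.4 0 0 -0.38", grip=50)

```text
clock: 1.3
tcp_pos: [0.3509, -0.3443, 0.4515]
tcp_rot: [180.0, -0.0, 14.3]
force: [-0.3, -1.3, -0.1]
opening: 0.0499
```

carry_out(deltas="0 0.9 0 0 0 0;0.1 1.8 0 0 0 0;0.2 2.7 0 0 0 0;0.3 3.6 0 0 0 0;0.5 4.4 0 0 0 0;0.9 5.2 0 0 0 0;1.5 5.9 0 0 0 0;2.2 6.4 0 0 0 0;3 6.8 0 0 0 0;3.8 7.05 0 0 0 0;4.6 7.05 0 0 0 0;5.2 7.05 0 0 0 0")

```text
clock: 2.5
tcp_pos: [0.6116, 0.0055, 0.4498]
tcp_rot: [-179.9, 0.1, 14.1]
force: [-0.1, -0.9, 1.1]
opening: 0.0498
```

Run:
```python
from workcell import readout
s=readout.observe();print(s["qpos"].round(1),s["tcp_pos"].round(4),s["tcp_rot"].round(2),s["force"].round(2))
```

```text
[ 23.6  22.  -43.8  58.4  15.5 104.9 -89.9] [0.6116 0.0055 0.4498] [-1.7995e+02  1.0000e-01  1.4130e+01] [-0.14 -0.9   1.13]
```

carry_out(deltas="0 0 -0.8 0 0 0;0 0 -1.6 0 0 0;0 0 -2.4 0 0 0;0 0 -3.2 0 0 0;0.04 0.05 -4 0 0 0;0.04 0.05 -4.5 0 0 0;0.04 0.05 -4.7 0 0 0;0.04 0.05 -4.7 0 0 0")

```text
clock: 3.3
tcp_pos: [0.6111, 0.0077, 0.2153]
tcp_rot: [-180.0, 0.1, 14.1]
force: [-0.4, -0.4, 0.2]
opening: 0.0499
```

Run:
```python
from h import *
ps=[]
for n,(a,b,c,d) in dict(top=(170,310,270,430),side=(150,300,260,430)).items():
    p,dd=grab_frame(n);cv2.imwrite(f"pics/{n}1f.png",p);ps.append(cv2.resize(p[a:b,c:d],(480,420),interpolation=cv2.INTER_CUBIC))
cv2.imwrite("pics/pair1.png",cv2.resize(np.hstack(ps),(800,350)));print(readout.observe()["tcp_pos"])
```

```text
[0.61221331 0.00798448 0.21773059]
```

View pics/pair1.png

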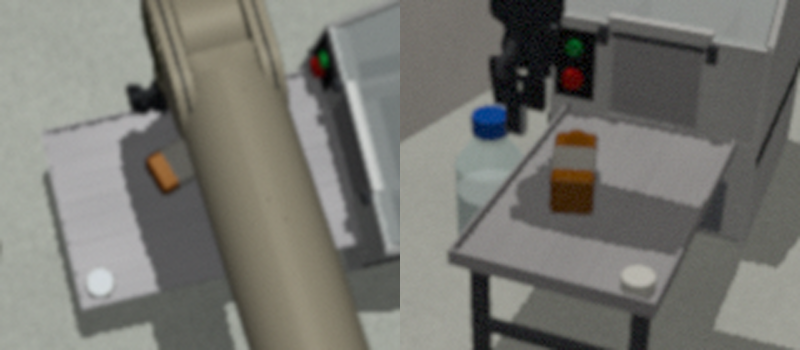

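The side view shows the fingers over the left part of the tray, left of the bottle at (575,175) and clear of it. Next I descend.

carry_out(deltas="0 0 -0.3 0 0 0;0 0 -0.6 0 0 0;0 0 -0.9 0 0 0;0 0 -1 0 0 0;0 0 -1 0 0 0")

```text
clock: 3.9
tcp_pos: [0.611, 0.0078, 0.1651]
tcp_rot: [-180.0, 0.1, 14.1]
force: [0.3, -1.0, 1.2]
opening: 0.0503
```

carry_out(deltas="-0.1 -0.025 0 0 0 0;-0.2 -0.05 0 0 0 0;-0.29 -0.07 0 0 0 0;-0.38 -0.095 0 0 0 0;-0.46 -0.115 0 0 0 0;-0.54 -0.135 0 0 0 0;-0.62 -0.155 0 0 0 0;-0.7 -0.175 0 0 0 0;-0.78 -0.2 0 0 0 0;-0.86 -0.22 0 0 0 0;-0.93 -0.235 0 0 0 0;-1 -0.25 0 0 0 0")

```text
clock: 5.1
tcp_pos: [0.5613, -0.0047, 0.1664]
tcp_rot: [180.0, -0.0, 14.1]
force: [-0.4, 0.4, -0.0]
opening: 0.0498
```

Run:
```python
from h import *
ps=[]
for n,(a,b,c,d) in dict(top=(170,310,270,430),side=(150,300,260,430)).items():
    p,dd=grab_frame(n);cv2.imwrite(f"pics/{n}2f.png",p);np.save(n+"2.npy",dd);ps.append(cv2.resize(p[a:b,c:d],(480,420),interpolation=cv2.INTER_CUBIC))
cv2.imwrite("pics/pair2.png",cv2.resize(np.hstack(ps),(800,350)));s=readout.observe();print(s["tcp_pos"],s["force"])
```

```text
[ 0.56118538 -0.00481035  0.16634532] [-0.24557666  0.38838414  0.23528886]
```

View pics/pair2.png

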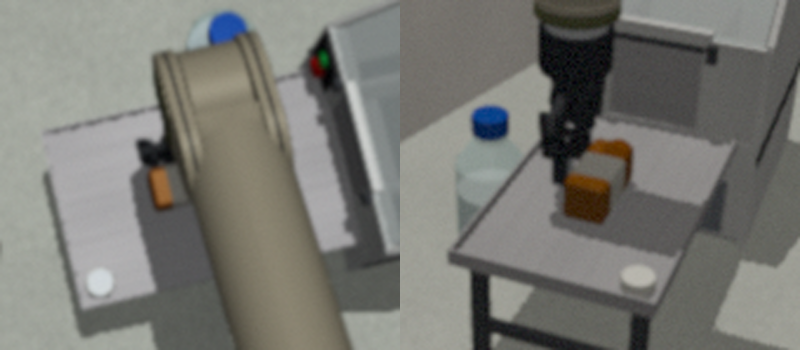

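The top view shows the bottle's base end at (160,187), now square to the tray, and the side view agrees. Next I nudge it a little more, back off, rise and turn.

carry_out(deltas="-0.08 -0.02 0 0 0 0;-0.08 -0.02 0 0 0 0;0.1 0.03 0 0 0 0;0.3 0.07 0 0 0 0;0.3 0.07 0.5 0 0 0;0.3 0.07 1.2 0 0 0;0.3 0.07 2 0 0 0;0.2 0.3 2.8 0 0 0;0.1 0.6 3.6 0 0 0;-0.2 1 4 0 0 0;-0.6 1.4 4 0 0 0;-1 1.8 4 0 0 0")

```text
clock: 6.4
tcp_pos: [0.5119, 0.0867, 0.3671]
tcp_rot: [-180.0, -0.1, 14.2]
force: [-0.1, -0.9, 0.4]
opening: 0.0498
```

carry_out(deltas="0 0.2 0 0 0 0.95;0 0.4 0 0 0 1.9;0 0.6 0 0 0 2.85;0 0.8 0 0 0 3.8;0 0.8 0 0 0 4.75;0 0.8 0 0 0 5.7;0 0.8 0 0 0 6.65;0 0.8 0 0 0 7.6;0 0.8 0 0 0 8.55;0 0.8 0 0 0 9.5;0 0.8 0 0 0 10.4;0 0.8 0 0 0 11.25", grip=30)

```text
clock: 7.6
tcp_pos: [0.5123, 0.1257, 0.3666]
tcp_rot: [180.0, -0.1, 104.4]
force: [0.1, -1.0, -0.3]
opening: 0.0299
```

Run:
```python
from workcell import readout
s=readout.observe();print(s["qpos"].round(1),s["tcp_pos"].round(4),s["tcp_rot"].round(2),s["force"].round(2))
```

```text
[ 33.3  11.2 -59.8  82.5   9.6  91.7 -11.2] [0.5123 0.1257 0.3666] [ 1.7997e+02 -6.0000e-02  1.0445e+02] [ 0.07 -1.05 -0.29]
```

carry_out(deltas="0 0 0 -0.63 -0.16 0;0 0 0 -1.26 -0.32 0;0 0 0 -1.89 -0.48 0;0 0 0 -2.52 -0.63 0;0 0 0 -3.15 -0.79 0;0 0 0 -3.78 -0.95 0;0 0 0 -4.41 -1.11 0;0 0 0 -5.04 -1.27 0;0 0 0 -5.67 -1.43 0;0 0 0 -6.3 -1.585 0;0 0 0 -6.3 -1.585 0;0 0 0 -6.3 -1.585 0")

```text
clock: 8.8
tcp_pos: [0.512, 0.1262, 0.3659]
tcp_rot: [-179.9, 51.8, 104.2]
force: [-0.4, 0.4, 0.6]
opening: 0.0298
```

Run:
```python
from h import *
ps=[]
for n,(a,b,c,d) in dict(top=(170,310,270,430),side=(150,300,260,430)).items():
    p,dd=grab_frame(n);cv2.imwrite(f"pics/{n}3f.png",p);np.save(n+"3.npy",dd);ps.append(cv2.resize(p[a:b,c:d],(480,420),interpolation=cv2.INTER_CUBIC))
    W=tray_pts(n,p,dd);hsv=cv2.cvtColor(p,cv2.COLOR_BGR2HSV)
    R=W-np.array([.564,-.177,0]);xc=R[...,0]*.2443-R[...,1]*.9697;yc=R[...,0]*.9697+R[...,1]*.2443
    m=(W[...,2]>.178)&(W[...,2]<.21)&(xc>-.3)&(xc<-.02)&(abs(yc)<.09)&(hsv[...,2]>40)
    q,l,st,c=cv2.connectedComponentsWithStats(m.astype(np.uint8));k=1+st[1:,4].argmax();m=l==k
    print(n,m.sum(),cv2.minAreaRect(np.c_[xc[m],yc[m]].astype(np.float32)*1000))
cv2.imwrite("pics/pair3.png",cv2.resize(np.hstack(ps),(800,350)));s=readout.observe();print(s["qpos"].round(1),s["tcp_pos"],s["tcp_rot"],s["force"])
```

```text
top 653 ((-167.02578735351562, 1.2005882263183594), (120.51404571533203, 47.75677490234375), 0.941409707069397)
side 553 ((-169.18885803222656, -0.3130455017089844), (121.87509155273438, 45.8166618347168), 0.5856737494468689)
[ -3.6  22.8 -53.7  86.7  57.1 115.6 -38.6] [0.51208517 0.12522482 0.36683886] [179.89650377  51.81821833 103.98043097] [-0.00826129 -0.53609864 -0.07102469]
```

View pics/pair3.png

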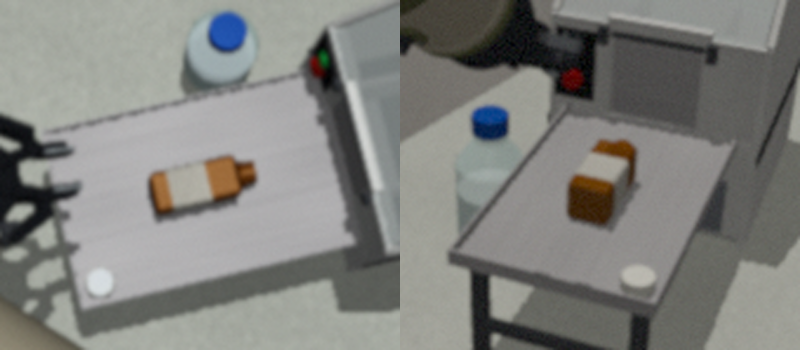

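The top view shows the bottle at (203,183), in line with the tray: y within 1 mm, skew about 1°, base at crusher x ≈ -228 mm. The cap at (99,283) hasn't moved. Next I lower the fingers behind the base.

carry_out(deltas="-0.1 -0.3 -0.3 0 0 0;-0.2 -0.6 -0.8 0 0 0;-0.25 -0.91 -1.4 0 0 0;-0.25 -0.91 -2 0 0 0;-0.25 -0.91 -2.6 0 0 0;-0.25 -0.91 -3.1 0 0 0;-0.25 -0.91 -3.5 0 0 0;-0.25 -0.91 -3.8 0 0 0;-0.25 -0.91 -3.96 0 0 0;-0.25 -0.91 -3.96 0 0 0")

```text
clock: 9.9
tcp_pos: [0.4992, 0.0795, 0.168]
tcp_rot: [-179.9, 51.9, 104.1]
force: [0.9, -0.2, -0.2]
opening: 0.0299
```

```bash
cat > st.py <<'E'
from h import *
s=readout.observe();R=s["tcp_pos"]-[.564,-.177,0]
print(s["qpos"].round(1),s["tcp_pos"].round(4),s["tcp_rot"].round(1),s["force"].round(1),"crusher xy",round(R[0]*.2443-R[1]*.9697,4),round(R[0]*.9697+R[1]*.2443,4))
E
python3 st.py
```

```text
[ -1.4  30.5 -50.7 104.2  59.1 100.6 -55.3] [0.4992 0.0795 0.168 ] [-179.9   51.9  104.1] [ 0.9 -0.2 -0.2] crusher xy -0.2646 -0.0002
```

carry_out(deltas=".05 -.19 0 0 0 0;.1 -.39 0 0 0 0;.14 -.54 0 0 0 0;.16 -.64 0 0 0 0;.18 -.72 0 0 0 0;.205 -.815 0 0 0 0;.235 -.93 0 0 0 0;.265 -1.05 0 0 0 0;.3 -1.18 0 0 0 0;.33 -1.32 0 0 0 0;.37 -1.455 0 0 0 0;.4 -1.59 0 0 0 0")

```text
clock: 11.1
tcp_pos: [0.5192, -0.0003, 0.1683]
tcp_rot: [-180.0, 52.0, 104.1]
force: [0.3, -0.3, -0.5]
opening: 0.0298
```

```bash
python3 st.py
python3 - <<'E'
from h import *
ps=[]
for n,(a,b,c,d) in dict(top=(170,310,270,430),side=(150,300,260,430)).items():
    p,dd=grab_frame(n);ps.append(cv2.resize(p[a:b,c:d],(480,420),interpolation=cv2.INTER_CUBIC))
cv2.imwrite("pics/pair4.png",cv2.resize(np.hstack(ps),(800,350)))
E
```

```text
[  7.1  26.3 -49.3 108.5  61.7  93.9 -49.6] [ 5.192e-01 -3.000e-04  1.683e-01] [-180.    52.   104.1] [ 0.3 -0.3 -0.5] crusher xy -0.1823 -0.0002
```

View pics/pair4.png

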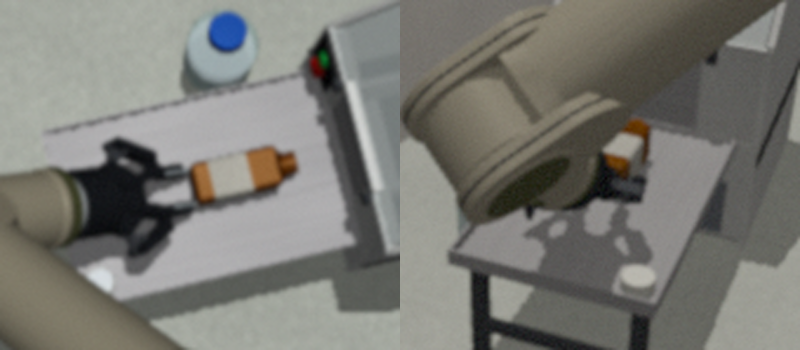

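The top view shows the two fingertips square on the base at (192,185). The bottle is straight, with its neck at (292,163) heading for the inlet. I keep pushing.

carry_out(deltas=".03 -.12 0 0 0 0;.065 -.26 0 0 0 0;.1 -.4 0 0 0 0;.14 -.55 0 0 0 0;.175 -.7 0 0 0 0;.21 -.84 0 0 0 0;.25 -.98 0 0 0 0;.28 -1.12 0 0 0 0;.315 -1.26 0 0 0 0;.35 -1.4 0 0 0 0;.385 -1.53 0 0 0 0;.42 -1.66 0 0 0 0")

```text
clock: 12.4
tcp_pos: [0.5402, -0.0832, 0.1684]
tcp_rot: [-180.0, 52.0, 104.1]
force: [0.0, 0.8, 0.0]
opening: 0.0296
```

```bash
python3 st.py
```

```text
[ 15.   23.2 -46.8 110.9  65.   86.5 -43.7] [ 0.5402 -0.0832  0.1684] [-180.    52.   104.1] [0.  0.8 0. ] crusher xy -0.0968 -0.0001
```

carry_out(deltas=".03 -.12 0 0 0 0;.065 -.26 0 0 0 0;.1 -.4 0 0 0 0;.14 -.55 0 0 0 0;.175 -.7 0 0 0 0;.21 -.84 0 0 0 0;.25 -.98 0 0 0 0;.28 -1.12 0 0 0 0;.315 -1.26 0 0 0 0;.35 -1.39 0 0 0 0;.375 -1.49 0 0 0 0;.4 -1.59 0 0 0 0")

```text
clock: 13.6
tcp_pos: [0.5602, -0.1625, 0.1683]
tcp_rot: [-180.0, 52.0, 104.1]
force: [-0.6, 0.2, 0.9]
opening: 0.0301
```

```bash
python3 st.py
python3 - <<'E'
from h import *
ps=[]
for n,(a,b,c,d) in dict(top=(150,290,330,490),side=(110,260,290,460)).items():
    p,dd=grab_frame(n);ps.append(cv2.resize(p[a:b,c:d],(480,420),interpolation=cv2.INTER_CUBIC))
cv2.imwrite("pics/pair5.png",cv2.resize(np.hstack(ps),(800,350)))
E
```

```text
[ 21.8  21.8 -43.7 111.4  68.6  79.7 -38.2] [ 0.5602 -0.1625  0.1683] [-180.    52.   104.1] [-0.6  0.2  0.9] crusher xy -0.015 -0.0001
```

View pics/pair5.png

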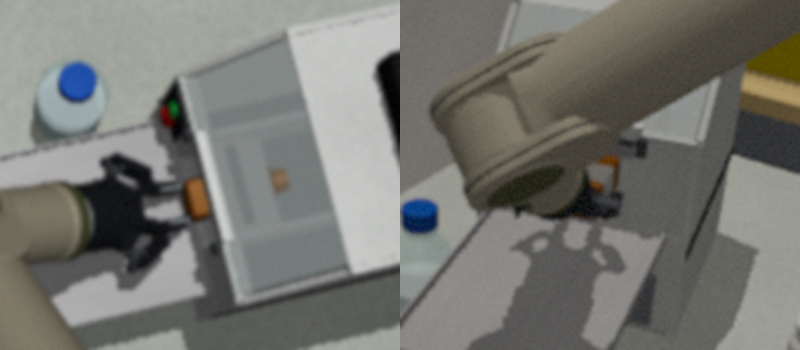

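The base is at (197,198), right at the inlet. The neck shows through the guard at (278,180) and the flap is open over the bottle. The next push goes slowly.

carry_out(deltas=".015 -.06 0 0 0 0;.03 -.12 0 0 0 0;.045 -.18 0 0 0 0;.06 -.24 0 0 0 0;.075 -.3 0 0 0 0;.09 -.36 0 0 0 0;.105 -.42 0 0 0 0;.12 -.48 0 0 0 0;.13 -.52 0 0 0 0;.14 -.56 0 0 0 0;.14 -.56 0 0 0 0;.14 -.56 0 0 0 0")

```text
clock: 14.9
tcp_pos: [0.5671, -0.1901, 0.1683]
tcp_rot: [-180.0, 52.0, 104.1]
force: [0.0, 0.3, -0.6]
opening: 0.0298
```

```bash
python3 st.py
python3 - <<'E'
from h import *
ps=[]
for n,(a,b,c,d) in dict(top=(150,290,330,490),side=(110,260,290,460)).items():
    p,dd=grab_frame(n);ps.append(cv2.resize(p[a:b,c:d],(480,420),interpolation=cv2.INTER_CUBIC))
cv2.imwrite("pics/pair6.png",cv2.resize(np.hstack(ps),(800,350)))
E
```

```text
[ 24.   21.8 -42.5 111.2  69.9  77.3 -36.4] [ 0.5671 -0.1901  0.1683] [-180.    52.   104.1] [ 0.   0.3 -0.6] crusher xy 0.0134 -0.0002
```

View pics/pair6.png

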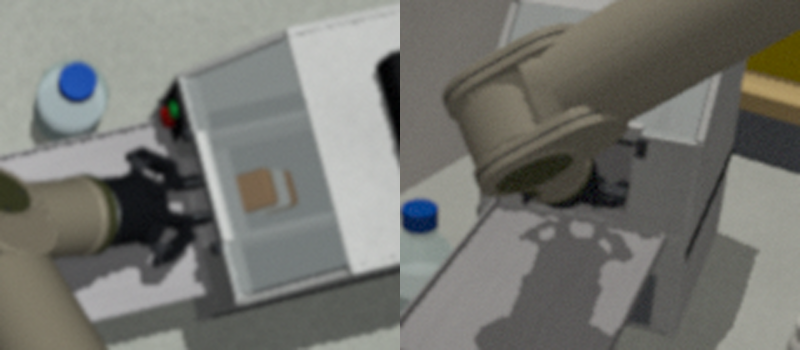

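The bottle now shows through the guard at (265,190), past the sill, tipped and fallen into the chamber. I draw the fingers back out.

carry_out(deltas="-.04 .16 0 0 0 0;-.1 .4 0 0 0 0;-.17 .68 0 0 0 0;-.25 1 0 0 0 0;-.34 1.35 0 0 0 0;-.43 1.7 0 0 0 0;-.51 2.04 0 0 0 0;-.6 2.4 0 0 0 0;-.7 2.8 .3 0 0 0;-.8 3.2 .8 0 0 0;-.9 3.6 1.5 0 0 0;-1 4 2.2 0 0 0")

```text
clock: 16.2
tcp_pos: [0.5163, 0.0115, 0.2793]
tcp_rot: [-179.9, 51.9, 104.3]
force: [0.2, 0.2, 0.2]
opening: 0.0301
```

carry_out(deltas="-.2 .8 .8 0 0 0;-.4 1.4 1.6 0 0 0;-.5 2 2 0 0 0;-.5 2 2 0 0 0;-.5 2 2 0 0 0;-.5 2 2 0 0 0;-.5 2 2 0 0 0;-.5 2 2 0 0 0")

```text
clock: 17.0
tcp_pos: [0.4921, 0.1089, 0.3779]
tcp_rot: [-179.9, 52.0, 104.1]
force: [0.4, 0.6, -0.4]
opening: 0.0296
```

```bash
python3 st.py
python3 - <<'E'
from h import *
ps=[]
for n,(a,b,c,d) in dict(top=(150,310,270,450),side=(70,300,230,460)).items():
    p,dd=grab_frame(n);ps.append(cv2.resize(p[a:b,c:d],(400,400),interpolation=cv2.INTER_CUBIC))
    if n=="side":
        W=tray_pts(n,p,dd)
        for uv in[(347,180),(368,183),(390,190),(368,175),(366,195)]:
            w=W[uv[1],uv[0]];print(uv,w.round(3),"x_c",round((w[0]-.564)*.2443-(w[1]+.177)*.9697,4))
    else:
        W=tray_pts(n,p,dd);print("max z in chamber region",W[215:235,378:395,2].round(2)[::5,::5])
cv2.imwrite("pics/pair7.png",np.hstack(ps))
E
```

```text
[ -0.7  19.  -55.   89.5  55.1 114.8 -37.5] [0.4921 0.1089 0.3779] [-179.9   52.   104.1] [ 0.4  0.6 -0.4] crusher xy -0.2948 0.0001
max z in chamber region [[0.15 0.15 0.15 0.15]
 [0.15 0.15 0.15 0.15]
 [0.15 0.15 0.15 0.16]
 [0.15 0.16 0.15 0.14]]
(347, 180) [ 0.62  -0.156  0.211] x_c -0.0061
(368, 183) [ 0.563 -0.174  0.213] x_c -0.0035
(390, 190) [ 0.503 -0.189  0.206] x_c -0.0037
(368, 175) [ 0.565 -0.174  0.237] x_c -0.0028
(366, 195) [ 0.567 -0.174  0.175] x_c -0.0017
```

View pics/pair7.png

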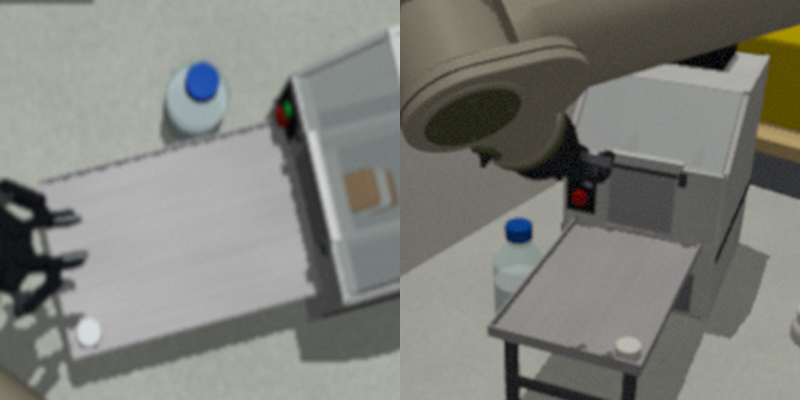

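Run:
```python
from h import *
p,d=grab_frame("top");W=tray_pts("top",p,d)
for uv in [(428,228),(432,226),(436,226),(440,225),(444,224)]:print(uv,W[uv[1],uv[0]].round(3),p[uv[1],uv[0]])
a=np.array([(425,226),(448,224)])
for z in(.05,.1,.17):
    w=plane("top",a,z);print(z,((w[:,0]-.564)*.2443-(w[:,1]+.177)*.9697).round(3))
```

```text
(428, 228) [ 0.55  -0.211  0.301] [ 77 100 120]
(432, 226) [ 0.554 -0.219  0.312] [ 78 101 120]
(436, 226) [ 0.552 -0.227  0.325] [ 77 101 121]
(440, 225) [ 0.554 -0.237  0.328] [113 122 125]
(444, 224) [ 0.555 -0.245  0.34 ] [114 120 125]
0.05 [0.08  0.152]
0.1 [0.069 0.138]
0.17 [0.053 0.119]
```

Run:
```python
from h import *
def px(n,P):
    c=get_calibration(n);T=np.linalg.inv(np.array(c["cam_to_world"]))
    return cv2.projectPoints(np.array(P,float),cv2.Rodrigues(T[:3,:3])[0],T[:3,3],np.array(c["K"]),np.array(c["dist"]))[0].reshape(-1,2)
def cw(x,y,z):return[.564+x*.2443+y*.9697,-.177-x*.9697+y*.2443,z]
ps=[]
for n,(a,b,c,d) in dict(top=(190,262,396,468),side=(85,205,310,430)).items():
    p,_=grab_frame(n);s=400/(b-a);q=cv2.resize(p[a:b,c:d],(400,400),interpolation=cv2.INTER_CUBIC)
    e=px(n,[cw(.06,-.054,.15),cw(.06,.054,.15)]);print(n,"sill",e.round(1).tolist())
    e=((e-[c,a])*s).astype(int);cv2.line(q,tuple(map(int,e[0])),tuple(map(int,e[1])),(0,0,255),1)
    f=px(n,[cw(.06,-.054,.022),cw(.06,.054,.022)]);f=((f-[c,a])*s).astype(int);cv2.line(q,tuple(map(int,f[0])),tuple(map(int,f[1])),(0,255,0),1)
    ps.append(q)
cv2.imwrite("pics/pair8.png",np.hstack(ps))
```

```text
top sill [[430.8, 244.2], [421.3, 208.4]]
side sill [[390.8, 196.9], [355.2, 189.7]]
```

View pics/pair8.png

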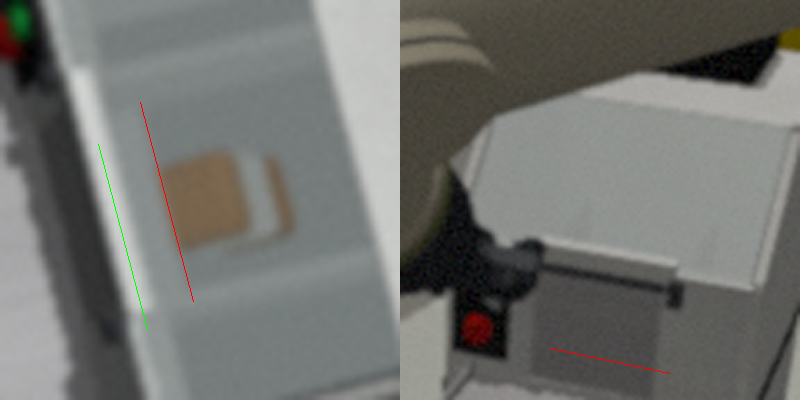

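The top view shows the bottle's square base face-up at (205,200), wholly beyond the sill line (red). It stands neck-down in the chamber, and the flap hangs shut in the side view at (600,330). I hand the job in.

```bash
python3 -c "
from workcell import job_done;print(job_done())"
```

```text
the job is handed in; nothing more can be done
None
```

The bottle is in the crusher, and the job was handed in at about 17 s of the 54 s allowed.

**What I did:** I squared the bottle up by pushing its left side with two fingers; it ended within about 1 mm and 1° of the inlet's line. Then I tilted the tool, pushed on the base, and slid it neck first through the flap until it dropped. I drew the fingers straight back out and up, clear of everything.

**Last checks:**
- **Bottle:** through the guard it shows standing neck-down in the chamber, its base face-up and wholly past the sill edge. I judged this from its outline alone, because the depth camera only reads the clear guard there.
- **Flap:** it hangs upright, with surface points 2 to 6 mm outside the front-face plane I had measured. Three of those points had been measured before the push and match to about 4 mm.
- **Forces:** the tool forces reported were about 1.3 N or less at every check.
- **Other things:** the cap and the round bottle beside the tray are where they were in the pictures. I didn't check the other bench items again at the end; the arm did not go near them.

**Measurement that failed:** my first depth measurement of the cap was wrong because it picked up rim pixels, so I placed the cap from the pictures instead.

I viewed 11 pictures, one over the budget, to confirm the drop.

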